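Free the hall torch from its holder and hold it level

ROBOT

A 6-joint arm with a two-finger parallel gripper is mounted at the origin on the work surface. World frame = base frame: x ahead of the robot, y to its left, z up, the work surface at z = 0. Lengths are in m, angles in rad, forces in N, time in s.
With the tool pointing down it reaches from about 0.375 to 0.975 m from the base axis. Payload 3.8 kg.
Tool frame: the origin (TCP) lies on the front face of the gripper's body, between the roots of the fingers; the fingertips stand 73 mm ahead of it and the grasp point (between the pads) lies 54 mm ahead of it (ctrl.hold_point_z is the distance from the TCP to the grasp point, in m); z points along the fingers, y is the direction in which the jaws open and shut (so a half turn about z gives the same grasp; the last joint's range is limited). The gripper opens to 85 mm and grips with 20 to 120 N. Pads are 22 mm wide; open, the fingers measure 114 mm over their backs; the gripper's body (76 mm by 85 mm) begins 54 mm behind the grasp point. The pads swing forward as they close: fully open they stand 13 mm farther back than shut.
Start: joints at [-1.15, 0.264, 1.604, -0, 1.274, -0.037], TCP at [0.298, -0.605, 0.304] pointing down, gripper open.
Joint ranges: [-2.63, 2.63], [-0.94, 2.18], [0.31, 2.57], [-1.31, 4.45], [0, 2.66], [-2.55, 2.55]. Speed limits (rad/s): [2.57, 2.57, 3.14, 3.14, 3.14, 3.14].

INTERFACE

Orientations are given as a unit quaternion [x, y, z, w].
In Python, from plant import ctrl gives the robot as it stands.
- The arm moves only by the shell command python3 -m crank 'ROWS' [FORCE]. ROWS is JSON, a list of rows, each a list of 3 entries, a list of its own where there are three numbers: the turn, a rotation vector about the tool's x, y, z in rad, then the shift along the tool's x, y, z in mm, then the closure, from -1 (fully open) to 1 (shut). A call has 1 to 8 rows; each row is the pose to reach, as a shift and turn from the pose commanded when the call began, along the tool's axes at that moment; what a row does not reach only later rows make up. A row lasts 1/8 s, in which the tool goes at most 62.5 mm and 10.7 degrees, less where a joint would pass 70% of its speed; a pose out of reach is approached as far as the arm can. A call with a gripper value outside its range is refused whole. The fingers move at their own pace and stop on an object; FORCE is the grip in N (left out, the last holds). Time passes only in rows, so rows that repeat a pose let the fingers close. It gives the time, the measured TCP pose, the force and the opening at its end, in the units of the state.
- ctrl.state(): the state, without advancing time (a new reading comes with each control period).
- ctrl.read_camera(name): name is "scene" or "top" or "wrist"; returns a dict with "img" (400x640x3 uint8, red, green, blue), "fx", "fy", "cx", "cy" (pixels), "xyz" and "orientation" of the camera in the world. Camera axes: x right, y up, looking along -z (the intrinsics and any distortion apply to the point x, -y, -z); pixel columns grow to the right and rows downward; lengths in m; the calibration is good to about 2 mm. A picture is of the moment at which its call begins. There is no depth.
- ctrl.sign_off(): hands the job in, once; it reports no verdict.
The state is a dict: "time_s": time; "joint_pos": joint angles; "joint_velocities": joint speeds; "tau": joint torques, N m; "tool_pos": TCP position; "eef_rot": TCP orientation; "ft_force": force on the tool from outside, world axes, zero at the start; "ft_torque": the same for the moment, N m; "grip_width": finger opening in m.
Only numpy, scipy, OpenCV 4.12 (cv2) and the standard library are available. Lean on these libraries where they do the work, as an engineer would, in place of code of your own. Each camera call takes 0.05 s, during which the arm holds its last target.

TASK

Turn the red clamp knob clockwise (seen from above) so that its steel locking bar swings well clear of the yellow torch, then draw the torch out of its leaning holder, turn it level and keep holding it in the gripper, still, at least 20 cm above the table and clear of everything else. The program finishes while holding the torch like that: do not put it down or let go. Leave the knob turned open and do not disturb the other things on the table.

Things in the scene. Friction and masses are not known exactly. Their poses are not given: they have to be found in the camera images.
- holder: fixed torch holder: black base plate 150 x 215 x 10 mm with a grey square sleeve and, to its +y side, an aluminium post 26 mm wide with the clamp knob. Origin on the table surface, straight under the centre of the sleeve's floor; z up; the sleeve leans 35 degrees from vertical towards the holder's +x (roughly away from the robot), in the holder's x-z plane. Sleeve: 32 mm square inside, 42 mm deep, walls 6 mm. The plate spans x -60 to 90 mm, y -55 to 160 mm
- holder_seat (a point): centre of the sleeve's floor, on which the torch's tail stands, 32 mm above the table
- clamp (a joint): angle of the red clamp knob and its locking bar about a vertical axis, rad: near 0 locked (the bar lies over the black flange of the torch and stops it coming out), grows clockwise seen from above, stop at 1.3; the bar is clear of the torch beyond about 0.5. Friction about 0.06 N m, stays where it is left, no spring
- clamp_grip (a point): point on the knob's axis at the height to grip it, 127 mm above the table, at x 16 mm, y 130 mm of the holder. The knob is a red upright wing 46 mm long (this point's x), 13 mm thick (its y), from 104 to 138 mm above the table. The steel bar (15 mm wide, its top 104 mm above the table) runs 148 mm from the axis along this point's -y and 17 mm along +y, right below the wing. The point's axes turn with the knob; z is up
- torch: loose torch about 0.2 kg (0.14 to 0.28), 190 mm long; origin at the centre of its tail end, its z axis runs along the torch to the lens. From the tail: black tail 28 mm in diameter to 46 mm (it stands in the sleeve with 2 mm play), black flange 56 mm in diameter from 46 to 54 mm, yellow barrel 28 mm in diameter from 54 to 138 mm (grip here), black head 36 then 44 mm in diameter from 138 to 190 mm. Centre of mass about 105 mm from the tail. Level means its z axis is horizontal
- torch_barrel (a point): point on the torch's axis 100 mm from the tail, near the middle of the yellow barrel and the centre of mass; the best place to grip
- hook_strip: bystander: loose white plastic strip with four hooks, 45 x 300 x 8 mm (hooks to 45 mm), lying flat; origin under its centre, long along y
- tray: bystander: loose copper-toned key tray 200 x 130 x 22 mm; origin under its centre; three loose keys 50 mm long lie in it
- shaker: bystander: loose glass salt shaker, 46 mm in diameter, 94 mm tall, standing; origin under its centre
- doorstop: bystander: loose black doorstop wedge 115 x 40 mm, 35 mm high; origin under its centre
- spring_clip: bystander: loose steel spring clip 60 x 34 mm, 24 mm high; origin under its centre
There are look-alikes about, which are no part of the job. There is more than one size of the torch; the job needs the smallest.

How it is judged:
On the way, in this order (a step that is already met when the one before it is completed fails the run):
1. the clamp knob is turned open while the torch still stands in its holder (value of joint clamp above 0.5 rad and distance of torch from where it was at the start of the episode below 0.02 m), for 0.2 s.
2. the gripper has drawn the torch out of the sleeve (distance between torch and holder_seat above 0.06 m and contact force between torch and the fingers above 0.5 N), for 0.1 s.
At the end, for the whole second after the job is handed in: The clamp knob stands open (beyond 0.5 rad); the fingers hold the torch with the middle of its barrel at least 195 mm above the table, its axis within 15 degrees of level, not touching the holder, and still (under 0.05 m/s and 0.3 rad/s) (value of joint clamp above 0.5 rad and height (world z) of torch_barrel above 0.195 m and angle between torch's own z axis and vertical between 1.31 and 1.83 rad and contact force between torch and the fingers above 0.5 N and contact force between torch and holder below 0.1 N and linear speed of torch below 0.05 m/s and angular speed of torch below 0.3 rad/s); the arm keeps its last pose, push and grip.
It fails at once if a bystander (hook strip, tray, salt shaker, doorstop or spring clip) is pushed more than 30 mm from its place (distance of any of hook_strip, tray, shaker, doorstop, spring_clip from where it was at the start of the episode above 0.03 m).
It fails at once if the salt shaker is tipped over (angle between shaker's own z axis and vertical above 0.5 rad).
It also fails if it takes over 51 s, if anything falls off the work surface, if the arm or the gripper's body presses on something with over 40 N, if the wrist force passes 120 N, or if a joint passes its speed limit or range.

## Working session

There is one attempt and no reset: what is moved stays moved. The work goes in short steps, Python scripts to look and compute and a shell command to move; the robot and the scene stay as the last step left them, time stands still between calls to the robot, and variables do not carry over. Pictures are saved under pics/ and viewed, and the job is handed in when it is done.

```bash
ls; mkdir -p pics
cat > h.py <<'E'
import numpy as np, cv2
from plant import ctrl
from scipy.spatial.transform import Rotation as R
E
python3 - <<'E'
from h import *
for n in ["scene","top"]:
    c=ctrl.read_camera(n); cv2.imwrite(f"pics/{n}0.png",c["img"][:,:,::-1]); print({k:v for k,v in c.items() if k!="img"})
print(ctrl.state())
E
```

```text
pics
{'fx': 361.47846972668845, 'fy': 361.47846972668845, 'cx': 320.11903177596554, 'cy': 195.7448413874118, 'xyz': array([1.12746432, 0.31919848, 0.6484385 ]), 'orientation': array([0.2354433 , 0.36940677, 0.74677451, 0.50043274])}
{'fx': 427.90017771445105, 'fy': 427.90017771445105, 'cx': 320.11138644751736, 'cy': 207.03818033080418, 'xyz': array([0.39445171, 0.02825015, 1.17713409]), 'orientation': array([-0.03190303,  0.0287749 ,  0.7067369 , -0.70617077])}
{'time_s': 0.1, 'joint_pos': array([-1.14992184e+00,  2.64690946e-01,  1.60529619e+00, -1.67815067e-05,
        1.27369016e+00, -3.68939889e-02]), 'joint_velocities': array([ 0.00032219, -0.00151351, -0.00364089,  0.00156165,  0.00187106,
        0.00064608]), 'tau': array([ 2.98595560e-04, -5.16705751e+01, -3.68590701e+01, -1.24150392e-04,
        6.21015424e-03,  2.43260217e-05]), 'tool_pos': array([ 0.29809383, -0.60501503,  0.30264579]), 'eef_rot': array([ 9.73919070e-01,  2.26893277e-01, -2.06761495e-04, -1.02163912e-03]), 'ft_force': array([-0.04325892, -0.64094478,  0.06019916]), 'ft_torque': array([-0.05487785,  0.00846611, -0.0196937 ]), 'grip_width': 0.08533379570617138}
```

View pics/scene0.png

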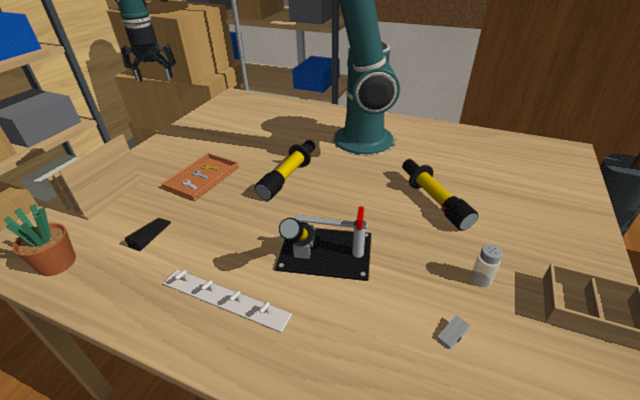

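View pics/top0.png

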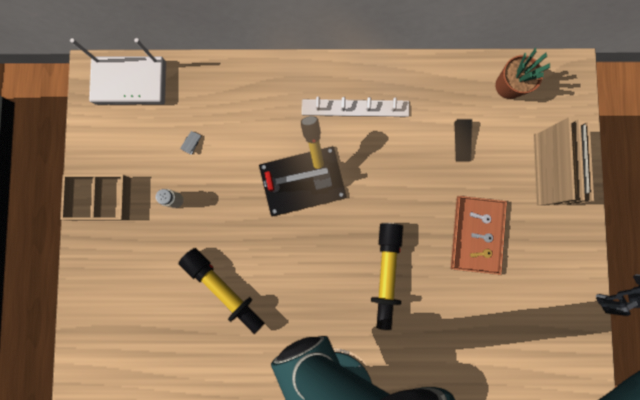

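The top view shows three torches: (215,285) and (388,275) lying loose, and (315,145) standing in the holder under the bar. The one in the holder fits the job: it is the thinnest and the only one in a sleeve. I'll check that in an enlarged crop.

Run:
```python
from h import *
i=cv2.imread("pics/top0.png")
cv2.imwrite("pics/topc.png",cv2.resize(i[105:225,250:360],None,fx=5,fy=5,interpolation=cv2.INTER_CUBIC)[:600])
i=cv2.imread("pics/scene0.png")
cv2.imwrite("pics/scenec.png",cv2.resize(i[195:285,265:385],None,fx=6,fy=6,interpolation=cv2.INTER_CUBIC))
```

```text
(no output)
```

View pics/topc.png

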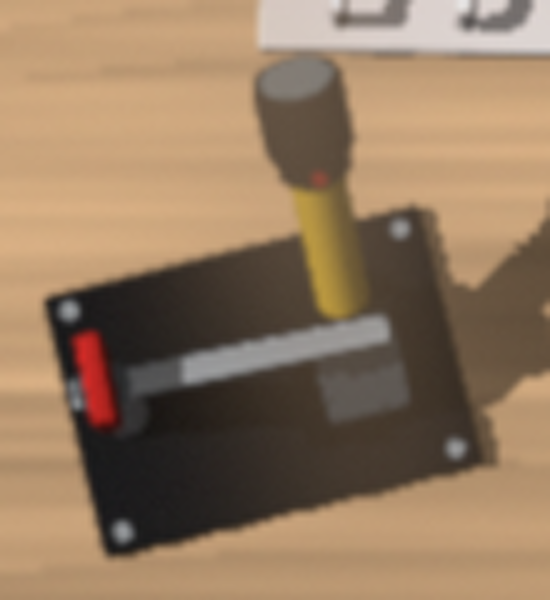

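View pics/scenec.png

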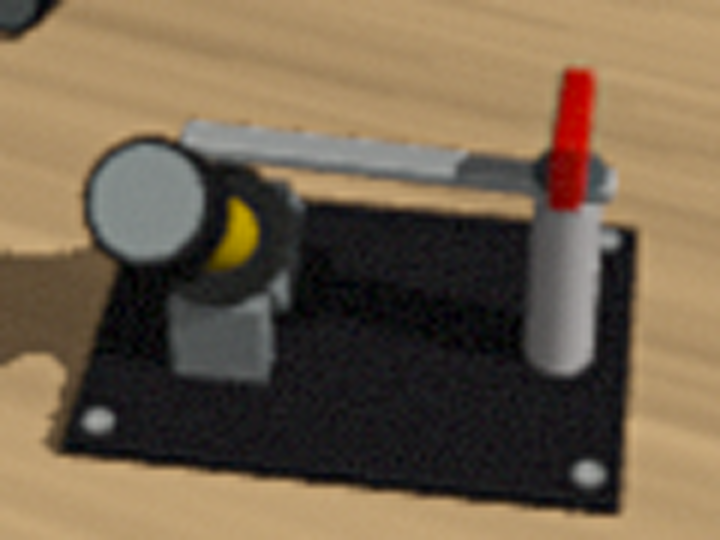

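```bash
cat >> h.py <<'E'
def proj(c,P):
    P=np.atleast_2d(P); q=R.from_quat(c["orientation"]).inv().apply(P-c["xyz"])
    return np.c_[c["cx"]+c["fx"]*q[:,0]/-q[:,2], c["cy"]-c["fy"]*q[:,1]/-q[:,2]]
def ray(c,uv,z):
    d=R.from_quat(c["orientation"]).apply([(uv[0]-c["cx"])/c["fx"],-(uv[1]-c["cy"])/c["fy"],-1.])
    return c["xyz"]+d*(z-c["xyz"][2])/d[2]
E
python3 - <<'E'
from h import *
from scipy.optimize import least_squares
t=ctrl.read_camera("top"); s=ctrl.read_camera("scene")
un=lambda a,f,o:(np.array(a,float)+.5)/f-.5+np.array(o)
T=un([(48,298),(415,207),(490,462),(108,557)],5,(250,105)); Tm=np.array([[90,160],[90,-55],[-60,-55],[-60,160]])/1e3
S=un([(62,452),(620,512),(635,230)],6,(265,195)); Sm=np.array([[90,-55],[90,160],[-60,160]])/1e3
def w(p,m,z):
    m=np.atleast_2d(m);return np.c_[p[0]+np.cos(p[2])*m[:,0]-np.sin(p[2])*m[:,1],p[1]+np.sin(p[2])*m[:,0]+np.cos(p[2])*m[:,1],np.full(len(m),z)]
f=lambda p:np.r_[(proj(t,w(p,Tm,.01))-T).ravel(),(proj(s,w(p,Sm,.01))-S).ravel()]
r=least_squares(f,[.5,.05,0.2]);p=r.x;print(p,np.degrees(p[2]),r.fun.round(1))
print("clamp",w(p,[.016,.130],.127)); print("wing top px",proj(t,w(p,[.016,.130],.138)),un((90,378),5,(250,105)))
a=np.r_[w(p,[0,0],.032)[0]]; ax=np.array([np.sin(np.radians(35))*np.cos(p[2]),np.sin(np.radians(35))*np.sin(p[2]),np.cos(np.radians(35))])
for d in(0,.05,.1,.19): print(d,a+d*ax,proj(t,a+d*ax),proj(s,a+d*ax))
k0=ray(t,un((84,332),5,(250,105)),.138);k1=ray(t,un((106,425),5,(250,105)),.138);d=k0-k1;print("wing",(k0+k1)/2,np.degrees(np.arctan2(d[1],d[0])),np.linalg.norm(d))
b0=ray(t,un((185,370),5,(250,105)),.104);b1=ray(t,un((388,330),5,(250,105)),.104);d=b0-b1;print("bar dir(+y)",np.degrees(np.arctan2(d[1],d[0]))-90, b1)
for n,px in dict(strip=(356,108),clip=(192,142),shaker=(166,198),doorstop=(463,140),tray=(480,234)).items(): print(n,ray(t,px,.02))
np.save("p.npy",p)
E
```

```text
[0.56778261 0.02841263 0.24995   ] 14.321080244877397 [-1.5 -0.6  0.5 -1.4 -0.8 -0.3 -0.5  0.1 -1.5 -1.2  0.1 -1.2  0.3 -1. ]
clamp [[0.55112919 0.15833054 0.127     ]]
wing top px [[268.91419986 179.76224771]] [267.6 180.2]
0 [0.56778261 0.02841263 0.032     ] [[321.900458   179.44878699]] [[303.82275968 236.46581366]]
0.05 [0.59557023 0.0355065  0.0729576 ] [[319.16899912 166.5567181 ]] [[300.70731177 232.38163667]]
0.1 [0.62335786 0.04260036 0.1139152 ] [[316.24315559 152.74718336]] [[297.21243204 227.80004592]]
0.19 [0.67337557 0.05536932 0.18763889] [[310.41602104 125.24399796]] [[289.71698316 217.973934  ]]
wing [0.54984329 0.15909923 0.138     ] 13.72250531974653 0.04738949635610893
bar dir(+y) 11.187942342115534 [0.57951267 0.01494314 0.104     ]
strip [ 0.76910998 -0.06617694  0.02      ]
clip [0.67414862 0.38604809 0.02      ]
shaker [0.51914915 0.45306557 0.02      ]
doorstop [ 0.67848085 -0.35931211  0.02      ]
tray [ 0.4206632  -0.39753517  0.02      ]
```

Run:
```python
from h import *
t=ctrl.read_camera("top"); s=ctrl.read_camera("scene");p=np.load("p.npy")
from scipy.optimize import least_squares
un=lambda a,f,o:(np.array(a,float)+.5)/f-.5+np.array(o)
a=un((297,78),5,(250,105));b=un((147,203),6,(265,195))
r=least_squares(lambda X:np.r_[proj(t,X)[0]-a,proj(s,X)[0]-b],[.67,.05,.18]);print(r.x,r.fun)
seat=np.array([p[0],p[1],.032]);v=r.x-seat;L=np.linalg.norm(v);print(L,np.degrees(np.arccos(v[2]/L)),np.degrees(np.arctan2(v[1],v[0])))
```

```text
[0.68873215 0.06003066 0.17526053] [-0.38405095  0.18566437 -0.33970044 -0.01191031]
0.19013697231283241 41.10904444273058 14.650132975784274
```

```bash
cat >> h.py <<'E'
def frame(zdir,ydir):
    z=np.array(zdir,float);z/=np.linalg.norm(z);y=np.array(ydir,float);y-=z*(y@z);y/=np.linalg.norm(y)
    return R.from_matrix(np.c_[np.cross(y,z),y,z])
def delta(pos,rot):
    s=ctrl.state();c=R.from_quat(s["eef_rot"])
    print("rotvec",(c.inv()*rot).as_rotvec().round(3),"shift mm",(c.inv().apply(np.array(pos)-s["tool_pos"])*1e3).round(1))
def yv(deg): a=np.radians(deg);return [np.cos(a),np.sin(a),0]
E
python3 - <<'E'
from h import *
delta([.55,.159,.303],frame([0,0,-1],yv(103.5)))
delta([.55,.159,.303],frame([0,0,-1],yv(13.5)))
E
```

```text
rotvec [-0.000e+00 -1.000e-03 -2.919e+00] shift mm [ 563.6 -574.4    0.9]
rotvec [-1.000e-03 -1.000e-03 -1.349e+00] shift mm [ 563.6 -574.4    0.9]
```

```bash
python3 -m crank '[[[0,0,-0.17],[35,-36,0],-1],[[0,0,-0.34],[70,-72,0],-1],[[0,0,-0.51],[105,-107,0],-1],[[0,0,-0.68],[140,-143,0],-1],[[0,0,-0.85],[175,-179,0],-1],[[0,0,-1.02],[210,-215,0],-1],[[0,0,-1.19],[246,-251,0],-1],[[0,0,-1.35],[282,-287,0],-1]]'
python3 - <<'E'
from h import *
delta([.55,.159,.303],frame([0,0,-1],yv(103.5)))
E
```

```text
time_s: 1.3
tool_pos: [0.4247, -0.2218, 0.3041]
eef_rot: [0.617, 0.787, 0.0, 0.0]
ft_force: [0.6, 0.2, -0.7]
grip_width: 0.0852
rotvec [ 0.000e+00  1.000e-03 -1.564e+00] shift mm [339.7 212.9   1.1]
```

```bash
python3 -m crank '[[[0,0,-0.18],[43,27,0],-1],[[0,0,-0.36],[86,54,0],-1],[[0,0,-0.54],[130,81,0],-1],[[0,0,-0.72],[172,108,0],-1],[[0,0,-0.9],[215,135,0],-1],[[0,0,-1.08],[258,161,0],-1],[[0,0,-1.26],[300,188,0],-1],[[0,0,-1.44],[340,213,1],-1]]'
python3 - <<'E'
from h import *
delta([.55,.159,.303],frame([0,0,-1],yv(103.5)))
c=ctrl.read_camera("wrist");cv2.imwrite("pics/w1.png",c["img"][:,:,::-1])
print(proj(c,[[.55,.159,.138]]),ctrl.state()["joint_pos"])
E
```

```text
time_s: 2.3
tool_pos: [0.5521, 0.1589, 0.3031]
eef_rot: [-0.056, 0.998, 0.0, 0.0]
ft_force: [0.5, -0.3, -0.5]
grip_width: 0.0856
rotvec [-0.     0.001 -0.123] shift mm [2.  0.4 0.1]
[[319.57934705 200.9431267 ]] [ 0.24223953  0.07841114  1.82122765  0.00443138  1.23868339 -1.44987774]
```

View pics/w1.png

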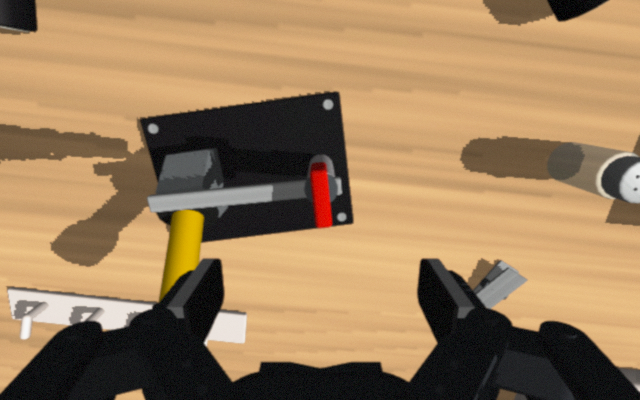

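Run:
```python
from h import *
i=cv2.imread("pics/w1.png");cv2.imwrite("pics/w1c.png",cv2.resize(i[140:240,280:360],None,fx=6,fy=6,interpolation=cv2.INTER_CUBIC))
```

```text
(no output)
```

View pics/w1c.png

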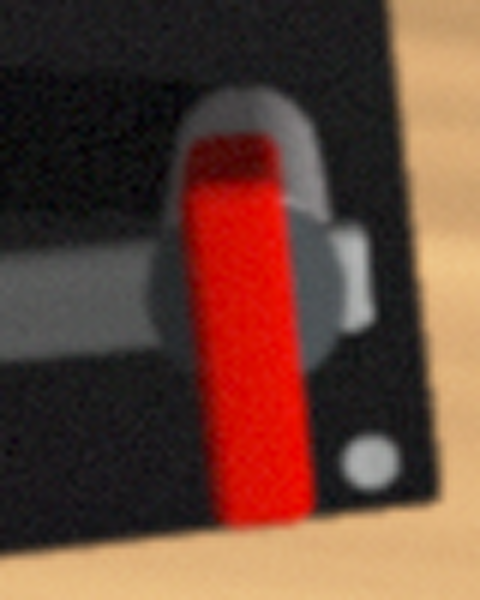

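Run:
```python
from h import *
c=ctrl.read_camera("wrist")
un=lambda a,f,o:(np.array(a,float)+.5)/f-.5+np.array(o)
a=ray(c,un((262,522),6,(280,140)),.138);b=ray(c,un((232,185),6,(280,140)),.138);d=a-b
print((a+b)/2,np.degrees(np.arctan2(d[1],d[0])),np.linalg.norm(d))
yaw=np.degrees(np.arctan2(d[1],d[0]))
delta([*((a+b)/2)[:2],.184],frame([0,0,-1],yv(90+yaw)))
```

```text
[0.55003396 0.16518411 0.138     ] 11.743818479250066 0.043709581251857074
rotvec [ 0.002  0.001 -0.092] shift mm [  2.1   4.3 118.8]
```

```bash
python3 -m crank '[[[0,0,-0.1],[2,2,20],-1],[[0,0,-0.1],[2,2,45],-1],[[0,0,-0.1],[2,2,50],-1],[[0,0,-0.1],[2,2,50],-1]]'
python3 - <<'E'
from h import *
c=ctrl.read_camera("wrist");i=c["img"][:,:,::-1]
print(ctrl.state()["tool_pos"],proj(c,[[.55,.159,.138],[.55,.165,.138]]))
cv2.imwrite("pics/w2c.png",cv2.resize(i[120:290,260:400],None,fx=3.5,fy=3.5,interpolation=cv2.INTER_CUBIC))
E
```

```text
time_s: 2.9
tool_pos: [0.5493, 0.1584, 0.253]
eef_rot: [-0.102, 0.995, -0.0, -0.0]
ft_force: [0.1, 0.2, -0.7]
grip_width: 0.0856
[0.54979479 0.15852431 0.2536896 ] [[319.50937132 230.57046394]
 [329.26246934 232.45347597]]
```

View pics/w2c.png

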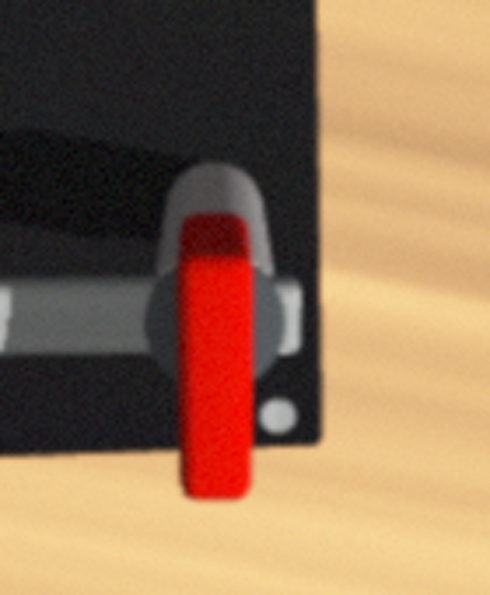

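```bash
python3 -m crank '[[[0,0,0],[1,2,25],-1],[[0,0,0],[1,2,50],-1],[[0,0,0],[1,2,69],-1],[[0,0,0],[1,2,69],-1],[[0,0,0],[1,2,69],1],[[0,0,0],[1,2,69],1],[[0,0,0],[1,2,69],1],[[0,0,0],[1,2,69],1]]' 40
```

```text
time_s: 3.95
tool_pos: [0.5487, 0.1591, 0.1846]
eef_rot: [-0.104, 0.995, -0.002, 0.001]
ft_force: [4.3, -25.9, 5.6]
grip_width: 0.0125
```

```bash
python3 -m crank '[[[0,0,0],[0,0,0],1],[[0,0,0],[0,0,0],1],[[0,0,0],[0,0,0],1],[[0,0,0],[0,0,0],1]]'
python3 - <<'E'
from h import *
c=ctrl.read_camera("wrist");cv2.imwrite("pics/w3.png",c["img"][:,:,::-1])
s=ctrl.state();print(s["ft_force"],s["ft_torque"],s["joint_pos"])
E
```

```text
time_s: 4.45
tool_pos: [0.5487, 0.1589, 0.1847]
eef_rot: [-0.103, 0.995, -0.002, 0.001]
ft_force: [-0.0, -7.0, 3.0]
grip_width: 0.0122
[ 0.83377283 -7.15475046  3.34816662] [-0.88040045 -0.10310812 -0.00254311] [ 0.23989696  0.17305415  1.94616014 -0.00376611  1.0217757  -1.5355194 ]
```

View pics/w3.png

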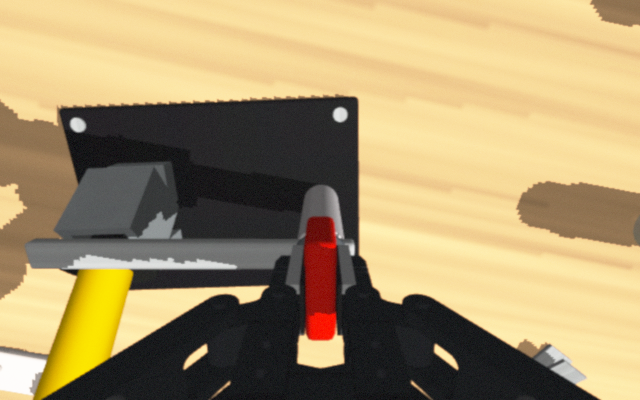

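The wing is between the pads (320,280). Next I turn it clockwise, which is +z of the tool.

```bash
python3 -m crank '[[[0,0,0.15],[0,0,0],1],[[0,0,0.3],[0,0,0],1],[[0,0,0.45],[0,0,0],1],[[0,0,0.6],[0,0,0],1],[[0,0,0.75],[0,0,0],1],[[0,0,0.9],[0,0,0],1],[[0,0,1.05],[0,0,0],1],[[0,0,1.14],[0,0,0],1]]'
python3 -m crank '[[[0,0,0],[0,0,0],1],[[0,0,0],[0,0,0],1]]'
python3 - <<'E'
from h import *
for n in("wrist","top"):
  c=ctrl.read_camera(n);cv2.imwrite(f"pics/{n}4.png",c["img"][:,:,::-1])
s=ctrl.state();print(s["ft_force"],s["ft_torque"],s["joint_pos"])
E
```

```text
time_s: 5.5
tool_pos: [0.5491, 0.1601, 0.1847]
eef_rot: [0.451, 0.892, 0.0, 0.001]
ft_force: [2.8, -3.1, 0.7]
grip_width: 0.0122
time_s: 5.75
tool_pos: [0.5492, 0.1601, 0.1847]
eef_rot: [0.449, 0.893, 0.0, 0.001]
ft_force: [3.3, -4.2, 2.6]
grip_width: 0.0122
[ 4.21754277 -4.49045245  1.14344001] [-0.65071335 -0.51033567 -0.05823985] [ 2.40785336e-01  1.73473813e-01  1.94567155e+00 -1.52815379e-03
  1.02006083e+00 -3.97069246e-01]
```

View pics/wrist4.png

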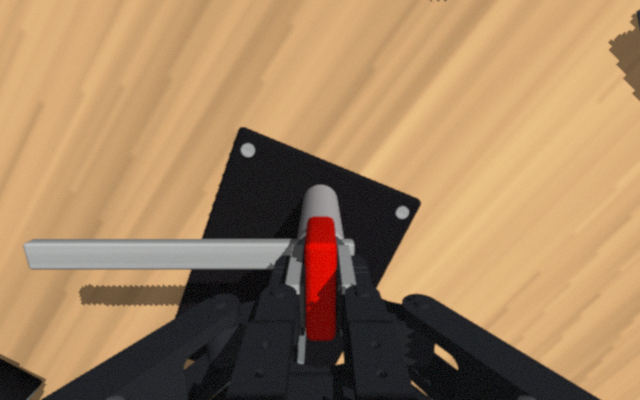

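```bash
python3 -m crank '[[[0,0,0],[0,0,0],-1],[[0,0,0],[0,0,0],-1],[[0,0,0],[0,0,0],-1],[[0,0,0],[0,0,-30],-1],[[0,0,0],[0,0,-80],-1],[[0,0,0],[0,0,-120],-1],[[0,0,0],[0,0,-120],-1],[[0,0,0],[0,0,-120],-1]]'
cat >> h.py <<'E'
seat=np.r_[np.load("p.npy")[:2],.032]
def torch(tilt=41.1,yaw=14.65):
    a,b=np.radians([tilt,yaw]);u=np.array([np.sin(a)*np.cos(b),np.sin(a)*np.sin(b),np.cos(a)]);d=np.array([np.cos(a)*np.cos(b),np.cos(a)*np.sin(b),-np.sin(a)])
    return seat+.1*u,u,d
E
python3 - <<'E'
from h import *
for n in("top",):
  c=ctrl.read_camera(n);cv2.imwrite(f"pics/{n}5.png",c["img"][:,:,::-1])
G,u,d=torch();print(G,u,d)
delta(G-.154*d,frame(d,yv(104.5)))
E
```

```text
time_s: 6.85
tool_pos: [0.5476, 0.1607, 0.3033]
eef_rot: [0.45, 0.893, -0.0, -0.0]
ft_force: [-1.0, -0.1, 0.0]
grip_width: 0.0855
[0.63138293 0.04503856 0.10735634] [0.63600321 0.16625924 0.75356339] [ 0.72906416  0.19058654 -0.65737525]
rotvec [-0.508 -0.75  -1.111] shift mm [ -99.8 -108.5   93.9]
```

View pics/top5.png

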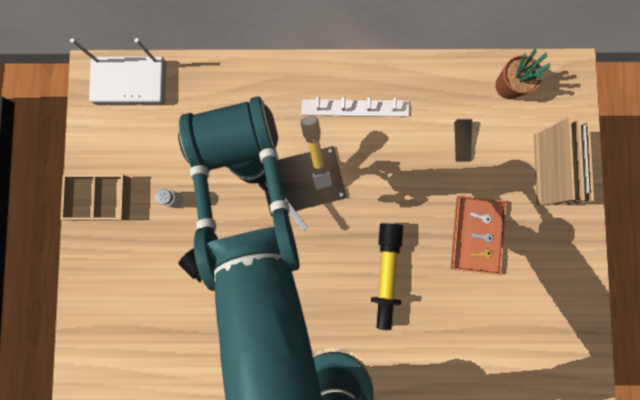

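```bash
python3 -m crank '[[[-0.063,-0.094,-0.139],[-12,-14,5],-1],[[-0.127,-0.188,-0.278],[-25,-27,10],-1],[[-0.19,-0.281,-0.417],[-37,-41,20],-1],[[-0.254,-0.375,-0.556],[-50,-54,35],-1],[[-0.317,-0.469,-0.694],[-62,-68,50],-1],[[-0.381,-0.563,-0.833],[-75,-81,65],-1],[[-0.444,-0.656,-0.972],[-88,-95,80],-1],[[-0.508,-0.75,-1.111],[-100,-108,94],-1]]'
python3 -m crank '[[[0,0,0],[0,0,0],-1],[[0,0,0],[0,0,0],-1]]'
python3 - <<'E'
from h import *
for n in("wrist",):
  c=ctrl.read_camera(n);cv2.imwrite(f"pics/{n}6.png",c["img"][:,:,::-1])
G,u,d=torch()
print([proj(c,seat+k*u).round(0) for k in(.054,.1,.138,.19)])
delta(G-.154*d,frame(d,yv(104.5))); print(ctrl.state()["joint_pos"])
E
```

```text
time_s: 7.9
tool_pos: [0.521, 0.0459, 0.2228]
eef_rot: [-0.012, 0.941, 0.061, 0.331]
ft_force: [1.0, 0.1, 0.5]
grip_width: 0.0852
time_s: 8.15
tool_pos: [0.5227, 0.0463, 0.2252]
eef_rot: [-0.011, 0.941, 0.061, 0.332]
ft_force: [-0.2, -1.0, -0.3]
grip_width: 0.0853
[array([[277., 157.]]), array([[291., 219.]]), array([[302., 268.]]), array([[317., 332.]])]
rotvec [-0.058 -0.159 -0.212] shift mm [ 13.4 -32.1   7.1]
[-0.0337979  -0.24184038  2.39137562  0.43537565  0.34456816 -1.99064498]
```

View pics/wrist6.png

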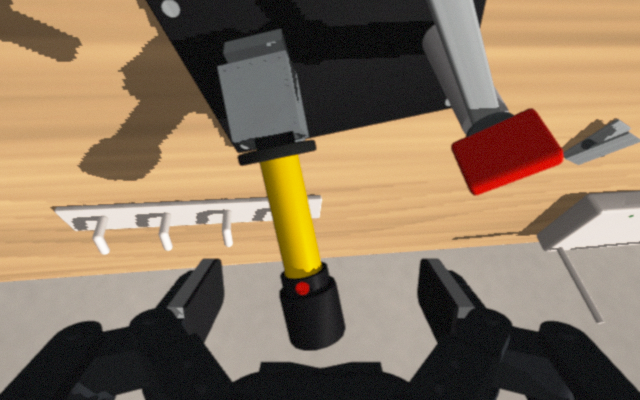

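Run:
```python
from h import *
G,u,d=torch()
a,b=np.radians([35,14.65]);dd=np.array([np.sin(a)*np.cos(b),np.sin(a)*np.sin(b),-np.cos(a)])
print(G-.144*dd,G-.054*dd)
delta(G-.144*dd,frame(dd,yv(104.65)))
```

```text
[0.55147319 0.02414914 0.22531423] [0.60141678 0.03720503 0.15159055]
rotvec [-0.032  0.082 -0.219] shift mm [-22.1 -23.9  15.4]
```

```bash
python3 -m crank '[[[-0.016,0.04,-0.11],[-11,-12,8],-1],[[-0.032,0.082,-0.219],[-22,-24,15],-1],[[-0.032,0.082,-0.219],[-22,-24,15],-1],[[-0.032,0.082,-0.219],[-22,-24,15],-1]]'
python3 - <<'E'
from h import *
for n in("wrist",):
  c=ctrl.read_camera(n);cv2.imwrite(f"pics/{n}7.png",c["img"][:,:,::-1])
G,u,d=torch()
print([proj(c,seat+k*u).round(0) for k in(.054,.1,.138,.19)])
a,b=np.radians([35,14.65]);dd=np.array([np.sin(a)*np.cos(b),np.sin(a)*np.sin(b),-np.cos(a)])
delta(G-.144*dd,frame(dd,yv(104.65)))
delta(G-.054*dd,frame(dd,yv(104.65))); print(ctrl.state()["joint_pos"])
E
```

```text
time_s: 8.7
tool_pos: [0.5507, 0.0244, 0.2254]
eef_rot: [-0.121, 0.946, 0.039, 0.298]
ft_force: [-0.1, -0.2, -0.4]
grip_width: 0.0854
[array([[318., 145.]]), array([[318., 212.]]), array([[318., 267.]]), array([[318., 340.]])]
rotvec [ 0.001  0.    -0.   ] shift mm [-1.  -0.6  0.4]
rotvec [ 0.001  0.    -0.   ] shift mm [-1.  -0.7 90.4]
[-0.101909   -0.1536507   2.29575395  0.46809449  0.46291773 -2.29263996]
```

View pics/wrist7.png

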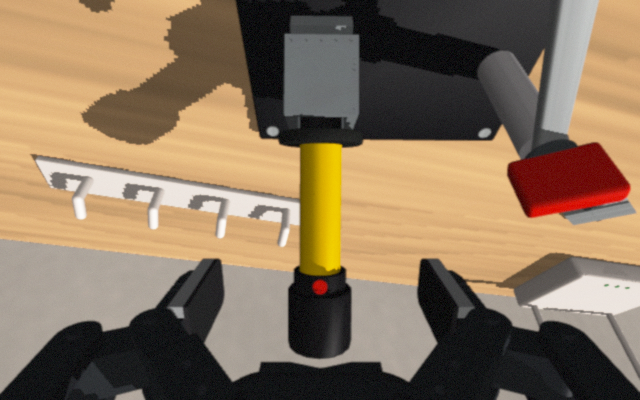

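Well aligned: the barrel is centred at column 320 between the fingers. I'll advance 90 mm along the tool and close.

```bash
python3 -m crank '[[[0,0,0],[-1,0,25],-1],[[0,0,0],[-1,0,50],-1],[[0,0,0],[-1,0,75],-1],[[0,0,0],[-1,0,90],-1],[[0,0,0],[-1,0,90],-1]]'
python3 - <<'E'
from h import *
G,u,d=torch()
for n in("wrist","scene"):
  c=ctrl.read_camera(n);cv2.imwrite(f"pics/{n}8.png",c["img"][:,:,::-1])
i=cv2.imread("pics/scene8.png");cv2.imwrite("pics/scene8c.png",cv2.resize(i[130:290,220:420],None,fx=3.5,fy=3.5))
print(ctrl.state()["joint_pos"],ctrl.state()["ft_force"])
E
```

```text
time_s: 9.38
tool_pos: [0.6005, 0.038, 0.1509]
eef_rot: [-0.122, 0.946, 0.039, 0.297]
ft_force: [-0.6, -0.4, -0.1]
grip_width: 0.0855
[-0.06120353  0.06360785  2.25239858  0.65830108  0.29766101 -2.47084747] [-0.69825386  0.42600641  0.23558478]
```

View pics/wrist8.png

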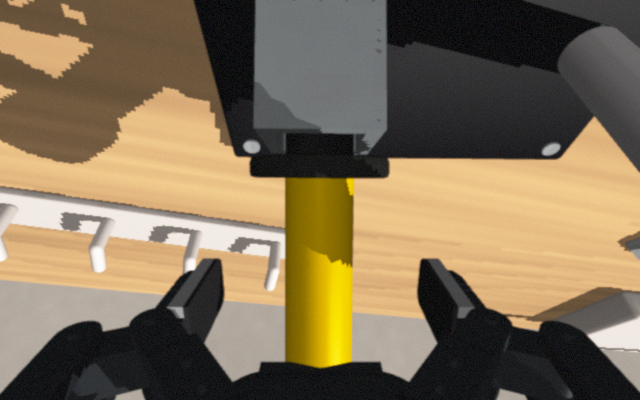

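View pics/scene8c.png

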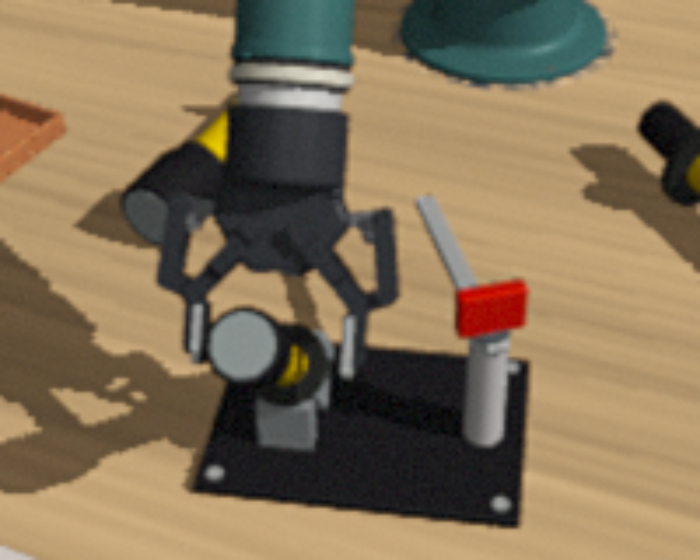

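j6 is near its limit, so before gripping I'll reduce the tool tilt to 27° about the grasp point.

Run:
```python
from h import *
G,u,d=torch()
a,b=np.radians([27,14.65]);dd=np.array([np.sin(a)*np.cos(b),np.sin(a)*np.sin(b),-np.cos(a)])
delta(G-.054*dd,frame(dd,yv(104.65)))
```

```text
rotvec [0.    0.14  0.001] shift mm [-7.1 -0.4  1.4]
```

```bash
python3 -m crank '[[[0,0.07,0],[-3.5,0,0.5],-1],[[0,0.14,0],[-7,0,1],-1],[[0,0.14,0],[-7,0,1],-1],[[0,0.14,0],[-7,0,1],-1]]'
python3 - <<'E'
from h import *
print(ctrl.state()["joint_pos"],ctrl.state()["ft_force"])
G,u,d=torch()
a,b=np.radians([27,14.65]);dd=np.array([np.sin(a)*np.cos(b),np.sin(a)*np.sin(b),-np.cos(a)])
delta(G-.054*dd,frame(dd,yv(104.65)))
E
```

```text
time_s: 9.98
tool_pos: [0.6074, 0.0388, 0.156]
eef_rot: [-0.124, 0.964, 0.03, 0.232]
ft_force: [-0.4, 0.4, 0.6]
grip_width: 0.0854
[-0.03670664  0.09591086  2.16277129  0.30990051  0.4459581  -2.1148223 ] [-0.42060308  0.40413425  0.59907422]
rotvec [0.    0.002 0.001] shift mm [ 0.  -0.   0.6]
```

Now grip.

```bash
python3 -m crank '[[[0,0,0],[0,0,0],1],[[0,0,0],[0,0,0],1],[[0,0,0],[0,0,0],1],[[0,0,0],[0,0,0],1],[[0,0,0],[0,0,0],1],[[0,0,0],[0,0,0],1]]' 70
python3 - <<'E'
from h import *
print(ctrl.state()["ft_force"])
c=R.from_quat(ctrl.state()["eef_rot"])
for tl in (35,38):
  a,b=np.radians([tl,14.5]);s=np.array([np.sin(a)*np.cos(b),np.sin(a)*np.sin(b),np.cos(a)])
  print(c.inv().apply(s*100))
w=ctrl.read_camera("wrist");cv2.imwrite("pics/w9.png",w["img"][:,:,::-1])
E
```

```text
time_s: 10.72
tool_pos: [0.6077, 0.0388, 0.1557]
eef_rot: [-0.124, 0.964, 0.03, 0.232]
ft_force: [-2.1, 0.1, 2.0]
grip_width: 0.0264
[-2.09840079  0.12051999  1.95892082]
[-88.30715785  -0.21087772 -46.92335668]
[-90.64188455  -0.22482975 -42.23740304]
```

View pics/w9.png

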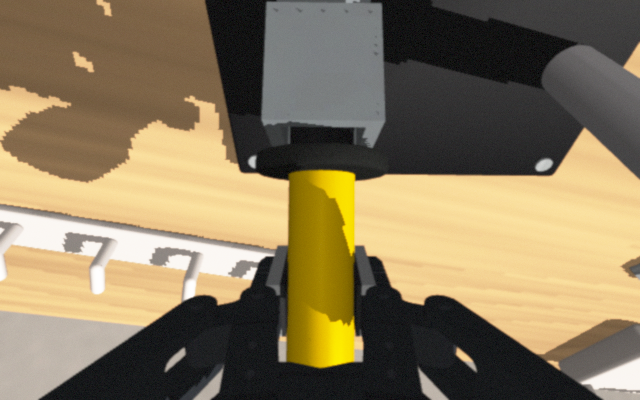

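```bash
python3 -m crank '[[[0,0,0],[-7,0,-4],1],[[0,0,0],[-14,0,-7],1],[[0,0,0],[-21,0,-11],1],[[0,0,0],[-28,0,-14],1]]'
python3 - <<'E'
from h import *
print(ctrl.state()["ft_force"],ctrl.state()["joint_pos"])
E
```

```text
time_s: 11.28
tool_pos: [0.6266, 0.0436, 0.1818]
eef_rot: [-0.125, 0.964, 0.03, 0.232]
ft_force: [-0.2, 0.4, -2.9]
grip_width: 0.0264
[-0.19008463  0.43322095 -2.85047349] [-0.02563493  0.09443805  2.10653005  0.26675822  0.49895667 -2.05942348]
```

Smooth, and the measured weight is about right. I'll continue the pull.

```bash
python3 -m crank '[[[0,0,0],[-14,0,-7],1],[[0,0,0],[-28,0,-14],1],[[0,0,0],[-42,0,-21],1],[[0,0,0],[-56,0,-28],1],[[0,0,0],[-70,0,-36],1],[[0,0,0],[-80,0,-41],1],[[0,0,0],[-80,0,-41],1]]'
python3 - <<'E'
from h import *
print(ctrl.state()["ft_force"],ctrl.state()["joint_pos"])
for n in("wrist","scene"):
  c=ctrl.read_camera(n);cv2.imwrite(f"pics/{n}10.png",c["img"][:,:,::-1])
a,b=np.radians([27-50,14.65]);dd=np.array([np.sin(a)*np.cos(b),np.sin(a)*np.sin(b),-np.cos(a)])
delta(np.array([.63,.045,.28])-.054*dd,frame(dd,yv(104.65)))
E
```

```text
time_s: 12.15
tool_pos: [0.6778, 0.057, 0.2553]
eef_rot: [-0.125, 0.964, 0.03, 0.233]
ft_force: [-0.1, 1.0, -2.2]
grip_width: 0.0262
[-0.06310866  0.95068481 -2.18572502] [ 7.94177796e-04  1.05277368e-01  1.94195337e+00  1.92513097e-01
  6.42336616e-01 -1.95487050e+00]
rotvec [-0.     0.872  0.001] shift mm [-10.8   0.3 -80.3]
```

View pics/scene10.png

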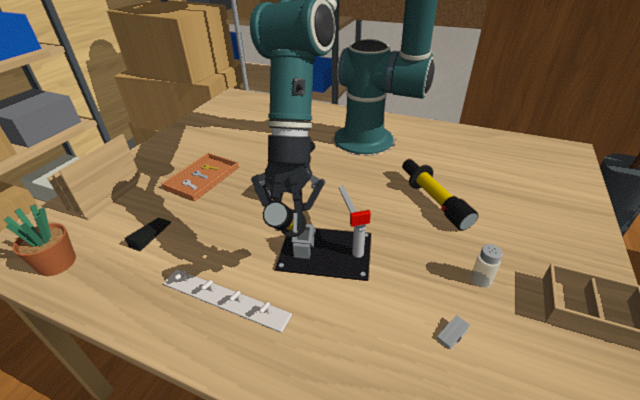

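```bash
python3 -m crank '[[[0,0,0],[-6,0,-25],1],[[0,0.12,0],[-10,0,-45],1],[[0,0.24,0],[-14,0,-60],1],[[0,0.36,0],[-16,0,-75],1],[[0,0.48,0],[-18,0,-85],1],[[0,0.6,0],[-20,0,-98],1],[[0,0.72,0],[-20,0,-98],1],[[0,0.85,0],[-20,0,-98],1]]'
python3 -m crank '[[[0,0,0],[0,0,0],1],[[0,0,0],[0,0,0],1],[[0,0,0],[0,0,0],1],[[0,0,0],[0,0,0],1]]'
python3 - <<'E'
from h import *
s=ctrl.state();print(s["ft_force"],s["joint_pos"],R.from_quat(s["eef_rot"]).as_matrix().round(3))
for n in("wrist","scene","top"):
  c=ctrl.read_camera(n);cv2.imwrite(f"pics/{n}11.png",c["img"][:,:,::-1])
i=cv2.imread("pics/scene11.png");cv2.imwrite("pics/scene11c.png",cv2.resize(i[110:290,200:400],None,fx=3.3,fy=3.3))
E
```

```text
time_s: 13.25
tool_pos: [0.6509, 0.0501, 0.3501]
eef_rot: [-0.126, 0.974, -0.024, -0.188]
ft_force: [-0.2, 0.1, -3.3]
grip_width: 0.0259
time_s: 13.75
tool_pos: [0.6505, 0.0499, 0.3512]
eef_rot: [-0.126, 0.974, -0.024, -0.185]
ft_force: [-0.4, -0.4, -1.9]
grip_width: 0.0265
[-0.38547157 -0.38410227 -1.94618486] [ 0.06776458  0.39631382  1.38026034 -0.07054857  1.7345263  -1.75775661] [[-0.9   -0.254 -0.355]
 [-0.236  0.967 -0.094]
 [ 0.367 -0.001 -0.93 ]]
```

View pics/scene11c.png

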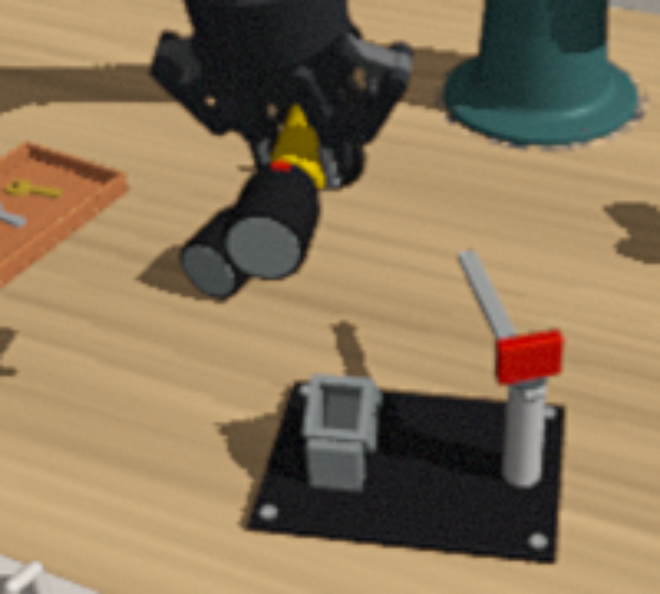

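View pics/wrist11.png

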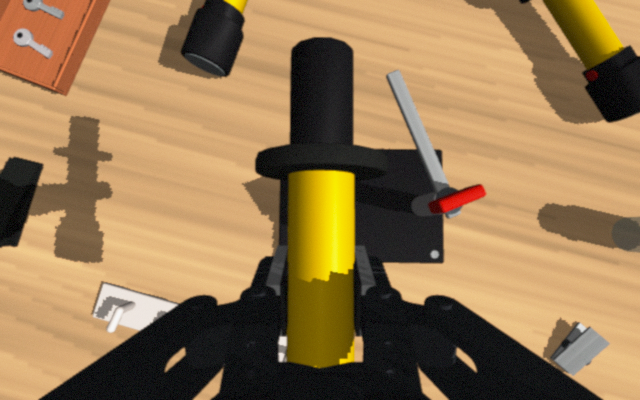

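View pics/top11.png

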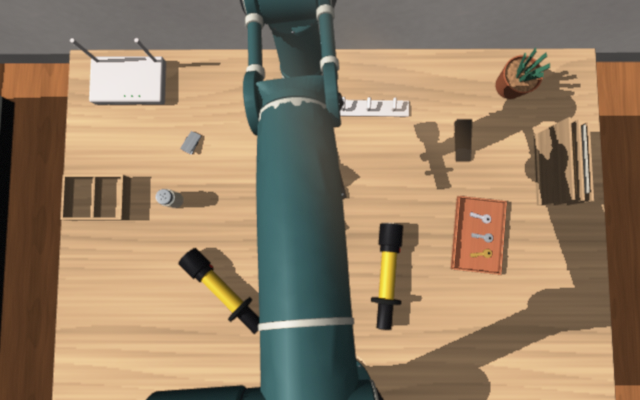

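Run:
```python
from h import *
s=ctrl.state();c=R.from_quat(s["eef_rot"]);g=s["tool_pos"]+c.apply([0,0,.054])
b=np.radians(14.65);sc=ctrl.read_camera("scene");w=ctrl.read_camera("wrist")
for t in(80,90,100):
    a=np.radians(t);u=np.array([np.sin(a)*np.cos(b),np.sin(a)*np.sin(b),np.cos(a)])
    print(t,g,"lens scene crop",((proj(sc,g+.09*u)-[200,110])*3.3).round(0),"tail wrist",proj(w,g-.1*u).round(0),"flange",proj(w,g-.046*u).round(0))
print(np.abs(s["joint_velocities"]).max(),s["grip_width"],s["time_s"])
```

```text
80 [0.6314843  0.04490146 0.30066446] lens scene crop [[259. 220.]] tail wrist [[318.  78.]] flange [[318. 181.]]
90 [0.6314843  0.04490146 0.30066446] lens scene crop [[261. 247.]] tail wrist [[318.  58.]] flange [[318. 177.]]
100 [0.6314843  0.04490146 0.30066446] lens scene crop [[265. 271.]] tail wrist [[318.  39.]] flange [[318. 176.]]
0.006425487499649582 0.026617135242449966 13.9
```

The lens sits at crop (263,246), against (261,247) predicted for 90°, so the torch is level with the barrel at z 0.30 m. Everything is still, so I'm handing it in.

```bash
python3 -c "
from plant import ctrl
print(ctrl.sign_off()); s=ctrl.state(); print(s['time_s'],s['tool_pos'],s['grip_width'])"
```

```text
the job is handed in; nothing more can be done
None
the job is handed in; nothing more can be done
```

I turned the clamp knob about 1.1 rad clockwise, so the bar is well clear of the torch. Then I drew the torch out along the sleeve and levelled it, and handed the job in at about 14 s (limit 51 s) with the gripper still holding it. The sign-off gave no verdict.

**Last checks, just before handing in:**
- **Torch:** its axis is within a few degrees of level, since the lens and tail pixels match 90°. The middle of the barrel is about 0.30 m above the table, gripped at 26.5 mm opening with 70 N set, and the arm was still.
- **Clear of the holder:** the pictures show the torch well away from the holder, and the wrist force of about 2–3 N matches the torch's weight alone.
- **Knob and bystanders:** the knob stands open. No bystander looked moved in the pictures, though the arm hid part of the hook strip in the last top view.

**Disagreements along the way:**
- The torch leaned about 41° in the sleeve rather than 35°, because of its play, so I used the measured lean.
- The first wrist-camera fix of the knob was about 6 mm off the top camera. A second look put it within about 2 mm, and I used that.
- I gripped the torch at a 27° tool tilt instead of square to the barrel, because the last joint was close to its limit.

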